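# Stand the egg-shaped digester in its ring foundation

### The job

Three white tank models stand in the dark storage tray. Take the egg-shaped one with the round bottom and little cap (not the ball, not the straight silo) and set it down gently, upright and centred, in the round ring foundation on its grey board, then let go. Leave the other two tanks standing in the tray.

Things in the scene. Friction and masses are not known exactly. Their poses are not given: they have to be found in the camera images.
- digester_center (a point): Egg-shaped tank, white plastic, 0.12 to 0.21 kg, loose, upright in a tray socket; point on its axis half-way up, z to the cap. 84 mm high: round bottom (radius 27 mm), straight waist 54 mm wide from 27 to 50 mm above the lowest point, taper to 24 mm at 75 mm, cap 18 mm wide. Weighted foot: it rights itself in a ring. In the socket its lowest point is 10 mm below the tray's top.
- ring_seat (a point): Centre of the ring foundation's mouth at rim level (34 mm above the table), z up. Fixed round concrete collar, 60 mm outer, 40 mm inner diameter, 22 mm high, amid a grey board 120 x 120 x 12 mm. Seated, the digester's lowest point is 9 mm below the rim, its half-way point 33 mm above it. A like board with a square collar is not wanted.
- ball_center (a point): Centre of the ball tank, a plain white sphere of 58 mm with a thin belt, loose in another socket, to be left there. The tray is fixed, dark, 220 x 220 x 18 mm, with four round sockets 41 mm across and 14 mm deep in a square, 110 mm between centres; one is empty.
- silo_center (a point): Silo, a straight white cylinder with a flat bottom, 36 mm in diameter (lid 39 mm) and 80 mm high, loose in another socket of the tray, to be left there; point on its axis half-way up.
There are look-alikes about, which are no part of the job. Leave any pink or turquoise look-alike of the part that bears digester_center alone.

How it is judged:
At the end, for the whole second after the job is handed in: The egg-shaped digester stands in the ring foundation, cap up within 11 degrees of vertical, its half-way point within 12 mm sideways of the ring's axis and 26 to 40 mm above the rim, at rest; the ball and the silo are within 20 mm of where they started (horizontal distance between digester_center and ring_seat below 0.012 m and z of digester_center in the frame of ring_seat between 0.026 and 0.04 m and angle between digester_center's own z axis and vertical below 0.2 rad and linear speed of digester below 0.03 m/s and distance of each of ball_center, silo_center from where it was at the start of the episode below 0.02 m); the robot touches nothing.
It fails at once if the digester is dropped or slammed into the ring (faster than 0.6 m/s close above it) (horizontal distance between digester_center and ring_seat below 0.04 m and z of digester_center in the frame of ring_seat below 0.07 m and linear speed of digester above 0.6 m/s).
It fails at once if the ball tank or the silo is moved more than 30 mm (distance of any of ball_center, silo_center from where it was at the start of the episode above 0.03 m).
It also fails if it takes over 35 s, if anything falls off the work surface, if the arm or the gripper's body presses on something with over 40 N, if the wrist force passes 120 N, or if a joint passes its speed limit or range.

### The arm

A 6-joint arm with a two-finger parallel gripper is mounted at the origin on the work surface. World frame = base frame: x ahead of the robot, y to its left, z up, the work surface at z = 0. Lengths are in m, angles in rad, forces in N, time in s.
With the tool pointing down it reaches from about 0.3 to 0.85 m from the base axis. Payload 4.2 kg.
Tool frame: the origin (TCP) lies at the very end of the fingers, on their centre line; the grasp point (between the pads) lies 19 mm behind it; y points along the fingers, x is the direction in which the jaws open and shut, and the axes are right-handed (so a half turn about y gives the same grasp; the last joint's range is limited). The gripper opens to 91 mm and grips with 3 to 60 N. Pads are 32 mm wide; open, the fingers measure 118 mm over their backs; the gripper's body (76 mm by 178 mm) begins 60 mm behind the grasp point.
Start: joints at [1.162, 0.32, 1.565, -0, 1.257, -0.02], TCP at [0.218, 0.532, 0.175] pointing down, gripper open.
Joint ranges: [-3.11, 3.11], [-0.84, 2.01], [0.21, 2.61], [-1.34, 4.49], [0.05, 2.63], [-2.56, 2.56]. Speed limits (rad/s): [2.57, 2.57, 3.14, 3.14, 3.14, 3.14].

### API

Orientations are given as a rotation vector (axis times angle).
In Python, from cell import env gives the robot as it stands. The module is installed in compiled form; this text tells all that it offers.
- The arm moves only by the tool send_rows, never from a script. Its argument "series" is a list of rows, each a list of 5 numbers: the shift along the tool's x, y, z in m, then the turn about the tool's y in rad, then the closure, from 0 (fully open) to 1 (shut). A call has exactly 10 rows; each row is the pose to reach, as a shift and turn from the pose commanded when the call began, along the tool's axes at that moment; what a row does not reach only later rows make up. A row lasts 1/8 s, in which the tool goes at most 62.5 mm and 10.7 degrees, less where a joint would pass 70% of its speed; a pose out of reach is approached as far as the arm can. A call with a gripper value outside its range is refused whole. The fingers move at their own pace and stop on an object; the grip force is fixed at half the most. Time passes only in rows, so rows that repeat a pose let the fingers close, or fill a call up. It gives the time, the measured TCP pose, the force and the opening at its end, in the units of the state.
- env.sense(): the state, without advancing time (a new reading comes with each control period).
- env.snapshot(name): name is "scene" or "top" or "wrist"; returns the picture (480x640x3 uint8, red, green, blue); there is no depth.
- env.calibration(name): a dict with "fx", "fy", "cx", "cy" (pixels), "R" (3x3) and "t" (3): a world point X has camera coordinates R X + t. Camera axes: x right, y down, z forward; pixel columns grow to the right and rows downward; lengths in m; the calibration is good to about 2 mm. A picture is of the moment at which its call begins: read the wrist's pose just before it. calibration takes no time and is no camera call; for the wrist camera it gives the pose at the moment of the call.
- env.sign_off(): hands the job in, once; it reports no verdict.
Trained networks look in the newest picture that a camera, given by its name, has taken for a name from the list of things; names that differ only in an ending like _2 or _b are one class to them, and where a whole thing is asked for, a point or a joint stands for the part that bears it (a point fixed in the world has none). Each returns a list of dicts, best first, with "score" (0 to 1); they miss things now and then, are a little off and sometimes report something else, mostly with a low value. They report only what shows in the picture. A call takes as long as a camera call. They do not tell look-alikes from the thing itself.
- env.masks_of(camera, label): "pixels" (480x640 bool, what is visible of it).
- env.pinpoint(camera, label): "position" ([x, y, z] in m, in world coordinates, good to about 4 mm: a listed point, or the origin of a listed thing).
The state is a dict: "t": time; "joint_positions": joint angles; "qd": joint speeds; "effort": joint torques, N m; "position": TCP position; "ee_rot": TCP orientation; "contact_force": force on the tool from outside, world axes, zero at the start; "ft_torque": the same for the moment, N m; "grip_width": finger opening in m.
Only numpy, scipy, OpenCV 4.12 (cv2) and the standard library are available. Lean on these libraries where they do the work, as an engineer would, in place of code of your own. Each camera call takes 0.05 s, during which the arm holds its last target.

## Working session

There is one attempt and no reset: what is moved stays moved. The work goes in short steps, Python scripts to look and compute and a tool call to move; the robot and the scene stay as the last step left them, time stands still between calls to the robot, and variables do not carry over. Pictures are saved under pics/ and viewed, and the job is handed in when it is done.

Besides the shell and the picture viewer there is one more tool, called after ">>>" as name(argument=value, ...), one argument or row to a line, values as JSON. send_rows: Moves the arm, as the interface text tells. Its arguments: {"type":"object","properties":{"series":{"type":"array","items":{"type":"array","items":{"type":"number"}}}},"required":["series"]}

```bash
mkdir -p pics; ls; python3 - <<'E'
from cell import env
import cv2,numpy as np
s=env.sense(); print({k:np.round(v,3) for k,v in s.items()})
for c in ["scene","top","wrist"]:
    im=env.snapshot(c); cv2.imwrite(f"pics/{c}0.png",im[:,:,::-1])
    for l in ["digester_center","ring_seat","ball_center","silo_center"]:
        print(c,l,[(np.round(d["position"],3),round(d["score"],2)) for d in env.pinpoint(c,l)])
print(env.sense()["t"])
E
```

```text
pics
{'t': np.float64(0.0), 'joint_positions': array([ 1.162,  0.32 ,  1.566,  0.   ,  1.257, -0.02 ]), 'qd': array([-0.   , -0.   ,  0.001,  0.001, -0.001,  0.   ]), 'effort': array([-1.0000e-03, -4.1246e+01, -2.3196e+01,  7.2000e-02,  4.6000e-02,
       -0.0000e+00]), 'position': array([0.218, 0.532, 0.174]), 'ee_rot': array([-1.369, -0.917,  0.92 ]), 'contact_force': array([ 0.125,  0.296, -0.15 ]), 'ft_torque': array([ 0.017,  0.025, -0.026]), 'grip_width': np.float64(0.092)}
scene digester_center [(array([0.718, 0.038, 0.04 ]), 0.83), (array([ 0.341, -0.016,  0.042]), 0.75), (array([0.461, 0.109, 0.054]), 0.74), (array([0.31 , 0.181, 0.045]), 0.64)]
scene ring_seat [(array([ 0.473, -0.081,  0.031]), 0.65)]
scene ball_center []
scene silo_center [(array([0.536, 0.243, 0.05 ]), 0.8)]
top digester_center [(array([0.458, 0.11 , 0.049]), 0.92), (array([ 0.342, -0.015,  0.043]), 0.63), (array([0.716, 0.041, 0.04 ]), 0.56)]
top ring_seat [(array([ 0.476, -0.08 ,  0.033]), 0.86)]
top ball_center [(array([0.427, 0.216, 0.04 ]), 0.94)]
top silo_center [(array([0.538, 0.243, 0.042]), 0.75)]
wrist digester_center []
wrist ring_seat []
wrist ball_center []
wrist silo_center []
0.75
```

View pics/scene0.png

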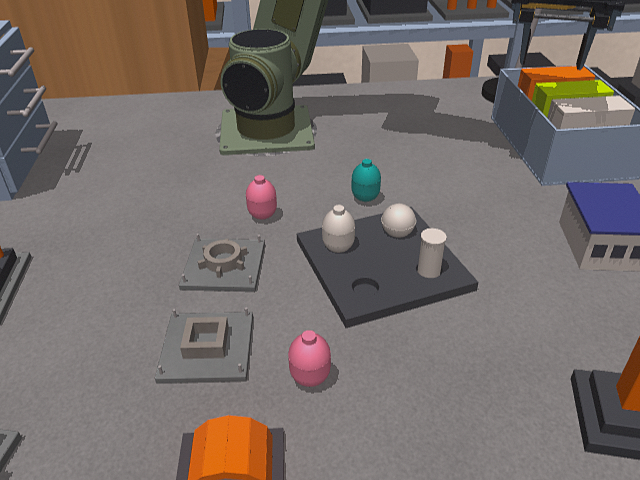

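View pics/top0.png

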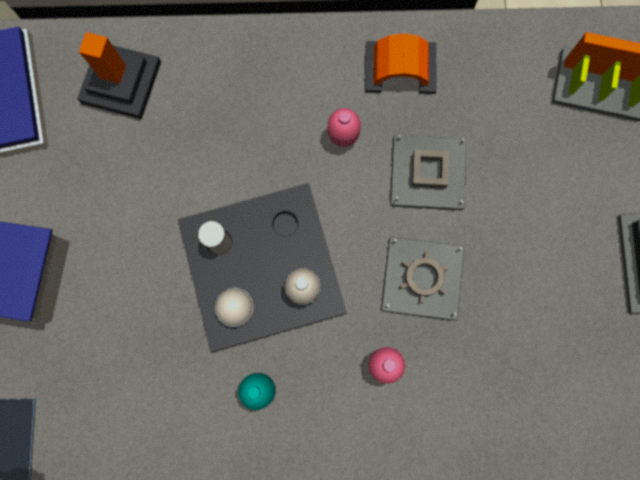

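```bash
cat > h.py <<'E'
from cell import env
import numpy as np,cv2
from scipy.spatial.transform import Rotation as Rn
def proj(c,X):
    k=env.calibration(c); p=np.array(k["R"])@np.array(X)+np.array(k["t"]); return np.array([k["fx"]*p[0]/p[2]+k["cx"],k["fy"]*p[1]/p[2]+k["cy"]])
def plane(c,u,v,z):
    k=env.calibration(c); R=np.array(k["R"]); t=np.array(k["t"]); C=-R.T@t
    d=R.T@np.array([(u-k["cx"])/k["fx"],(v-k["cy"])/k["fy"],1]); return C+d*(z-C[2])/d[2]
E
python3 - <<'E'
from h import *
s=env.sense(); print(Rn.from_rotvec(s["ee_rot"]).as_matrix().round(3))
for c in ["scene","top"]:
    k=env.calibration(c); print(c,(-np.array(k["R"]).T@k["t"]).round(3), proj(c,[.458,.11,.05]).round(),proj(c,[.475,-.08,.034]).round())
    im=cv2.imread(f"pics/{c}0.png")
    u,v=proj(c,[.47,.16,.05]).astype(int); a=im[max(0,v-75):v+75,max(0,u-100):u+100]
    cv2.imwrite(f"pics/{c}crop.png",cv2.resize(a,None,fx=4,fy=4,interpolation=cv2.INTER_CUBIC)); print(max(0,u-100),max(0,v-75))
E
```

```text
[[ 0.379  0.    -0.925]
 [ 0.925  0.     0.379]
 [ 0.    -1.    -0.   ]]
scene [1.214 0.009 0.616] [339. 227.] [223. 250.]
270 154
top [0.354 0.072 0.966] [301. 288.] [423. 276.]
168 205
```

Candidates for the egg (scene pixels): white egg (339,229), pink eggs (261,198) and (310,360), turquoise egg (366,181), ball (399,220), silo (431,253). I choose the white capped one at (339,229), which is (302,286) in the top picture. For the goal, the round ring is at scene (223,256), top (426,277). The square collar at scene (205,337) is not wanted. I'll check the choice in a crop.

View pics/scenecrop.png

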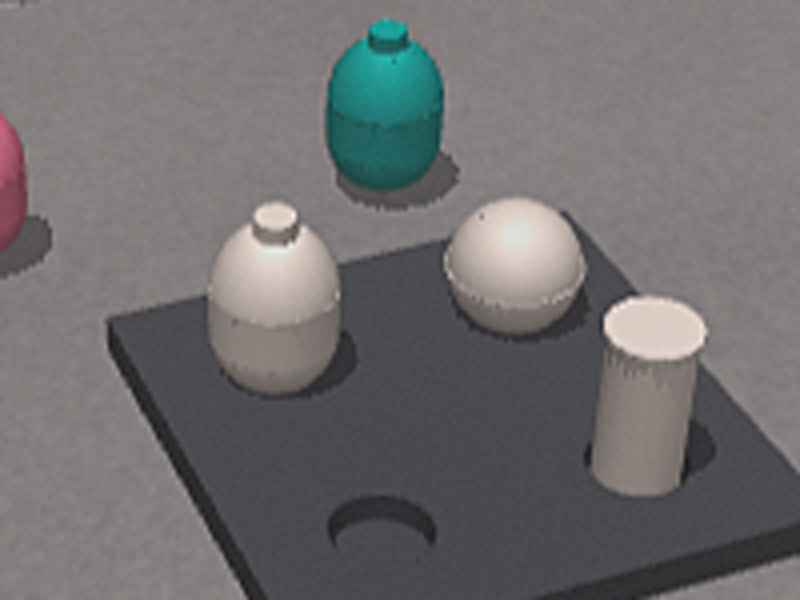

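```bash
python3 - <<'E'
from h import *
for c in ["scene","top"]:
    env.snapshot(c)
    for l in ["digester_center","ball_center","silo_center","ring_seat"]:
        for d in env.masks_of(c,l):
            m=d["pixels"]; ys,xs=np.nonzero(m)
            print(c,l,round(d["score"],2),xs.mean().round(1),ys.mean().round(1),xs.min(),xs.max(),ys.min(),ys.max(),m.sum())
# top: cap top z=.092 ; ring inner/outer
im=cv2.imread("pics/top0.png")
for n,(x,y) in {"egg":(302,286),"ring":(426,277)}.items():
    cv2.imwrite(f"pics/t_{n}.png",cv2.resize(im[y-40:y+40,x-50:x+50],None,fx=7,fy=7,interpolation=cv2.INTER_CUBIC))
print(env.sense()["t"])
E
```

```text
scene digester_center 0.97 260.8 198.2 246 276 176 219 1036
scene digester_center 0.77 338.1 229.7 322 354 205 252 1243
scene digester_center 0.68 309.2 359.2 287 330 331 386 1884
scene digester_center 0.57 365.9 181.2 351 381 158 202 1045
scene ball_center 0.69 398.4 220.2 381 416 203 237 950
scene silo_center 0.65 431.0 252.8 417 446 229 277 1127
scene ring_seat 0.71 222.8 265.3 179 264 236 291 3887
top digester_center 0.88 302.1 285.5 285 320 268 303 1019
top digester_center 0.84 343.6 126.5 326 361 108 146 1088
top digester_center 0.74 256.3 390.4 238 275 372 409 1127
top digester_center 0.68 386.3 364.5 368 404 347 382 1066
top ball_center 0.89 233.7 306.3 215 252 288 325 1148
top silo_center 0.79 214.5 236.9 199 230 221 253 746
top ring_seat 0.71 422.5 277.9 381 464 237 319 5813
1.25
```

View pics/t_egg.png

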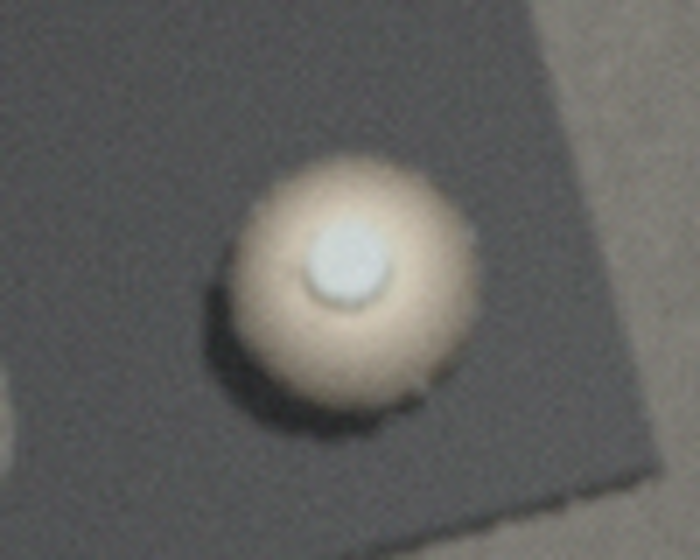

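View pics/t_ring.png

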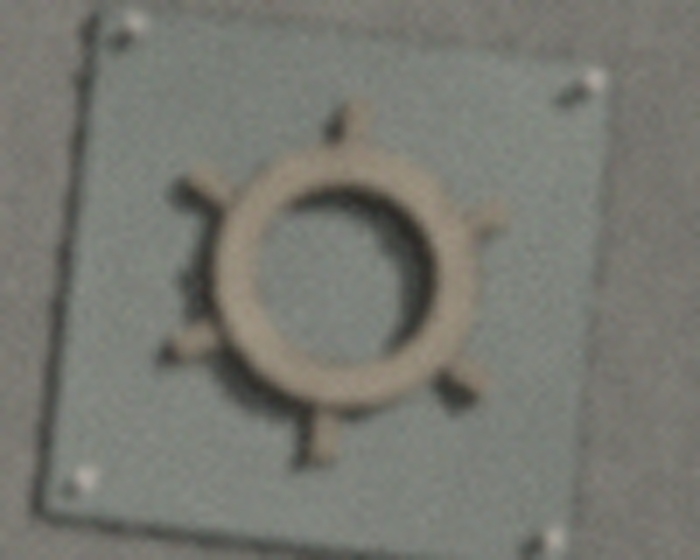

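```bash
python3 - <<'E'
from h import *
print("egg top waist z.05", plane("top",302.4,285.5,.05).round(4))
print("cap", plane("top",301.5,283.5,.092).round(4))
# scene: bearing at col 338, cap top (338.5,207.5)
print("scene cap",plane("scene",338.5,208,.092).round(4))
print("ring",plane("top",425.5,277,.034).round(4), plane("scene",223,252,.034).round(4))
print("ball",plane("top",233.5,306.5,.037).round(4),"silo",plane("top",211.5,234.5,.084).round(4))
s=plane("top",285,224,.018);print("empty",s.round(4))
E
```

```text
egg top waist z.05 [0.4618 0.1078 0.05  ]
cap [0.4599 0.1074 0.092 ]
scene cap [0.4625 0.1079 0.092 ]
ring [ 0.4733 -0.0833  0.034 ] [ 0.4803 -0.0803  0.034 ]
ball [0.4329 0.2148 0.037 ] silo [0.537  0.2414 0.084 ]
empty [0.5656 0.1359 0.018 ]
```

The crop shows a white egg with a round bottom and cap, upright. The spacing from egg to ball (110.6 mm) and from egg to empty socket (108 mm) matches the tray. Egg is at (0.461, 0.108) and ring at (0.474, -0.082). I'll keep the current jaw direction, which clears the ball, and move above the egg.

>>> send_rows(
  series=[
    [-0.0375, 0, -0.048, 0, 0],
    [-0.075, 0, -0.096, 0, 0],
    [-0.1125, 0, -0.1445, 0, 0],
    [-0.15, 0, -0.193, 0, 0],
    [-0.1875, 0, -0.241, 0, 0],
    [-0.225, 0, -0.289, 0, 0],
    [-0.2625, 0, -0.337, 0, 0],
    [-0.3, 0, -0.3855, 0, 0],
    [-0.3, 0, -0.3855, 0, 0],
    [-0.3, 0, -0.3855, 0, 0],
  ],
)

```text
t: 2.5
position: [0.4607, 0.1085, 0.1748]
ee_rot: [-1.368, -0.917, 0.918]
contact_force: [-0.1, -0.2, -0.3]
grip_width: 0.0912
```

```bash
python3 - <<'E'
from h import *
s=env.sense(); R=Rn.from_rotvec(s["ee_rot"]).as_matrix()
print(s["t"],s["position"].round(4),R.round(3),s["joint_positions"].round(2))
im=env.snapshot("wrist"); cv2.imwrite("pics/w1.png",im[:,:,::-1])
for l in ["digester_center","ring_seat"]:
    print(l,[(np.round(d["position"],3),round(d["score"],2)) for d in env.pinpoint("wrist",l)])
print(proj("wrist",[.461,.108,.05]),proj("wrist",[.461,.108,.092]),proj("wrist",[.474,-.082,.034]))
E
```

```text
2.5 [0.4607 0.1085 0.1748] [[ 0.38  -0.001 -0.925]
 [ 0.925  0.001  0.38 ]
 [ 0.    -1.     0.001]] [ 0.21  0.16  1.78  0.    1.2  -0.97]
digester_center [(array([0.466, 0.108, 0.05 ]), 0.89), (array([ 0.342, -0.012,  0.044]), 0.72)]
ring_seat [(array([ 0.478, -0.085,  0.036]), 0.94)]
[313.12324598 225.31181823] [313.13475468 239.42371808] [129.33686788 308.37601058]
```

View pics/w1.png

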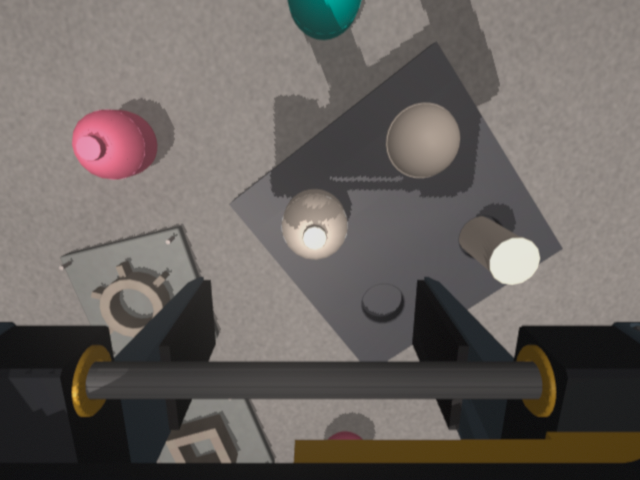

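The wrist picture shows the egg at (315,225) with its cap at (315,237), within 2 px of the prediction. The ring is at about (132,302).

```bash
python3 - <<'E'
from h import *
print(plane("wrist",315,237,.092).round(4),plane("wrist",315,225,.05).round(4))
im=cv2.imread("pics/w1.png"); cv2.imwrite("pics/w1ring.png",cv2.resize(im[250:350,70:200],None,fx=6,fy=6,interpolation=cv2.INTER_CUBIC))
im=cv2.imread("pics/scene0.png"); cv2.imwrite("pics/s0ring.png",cv2.resize(im[225:300,173:273],None,fx=8,fy=8,interpolation=cv2.INTER_CUBIC))
E
```

```text
[0.4598 0.11   0.092 ] [0.4613 0.1096 0.05  ]
```

View pics/w1ring.png

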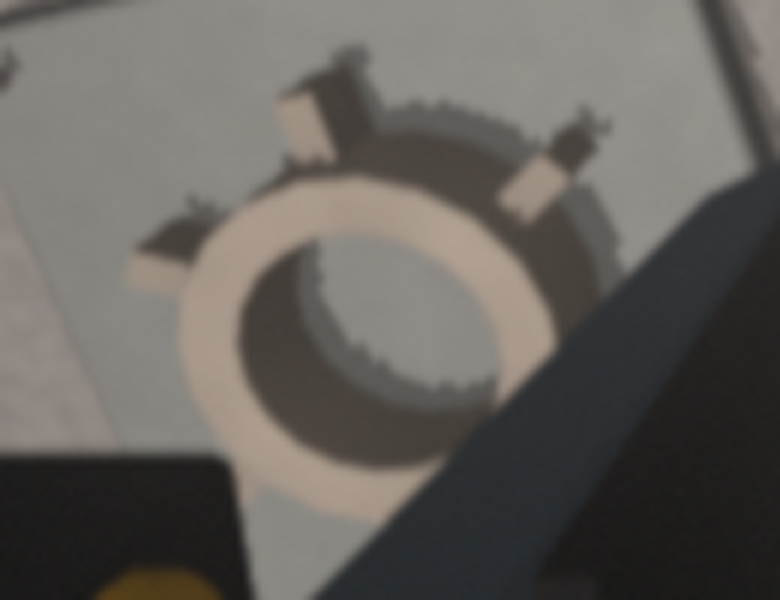

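View pics/s0ring.png

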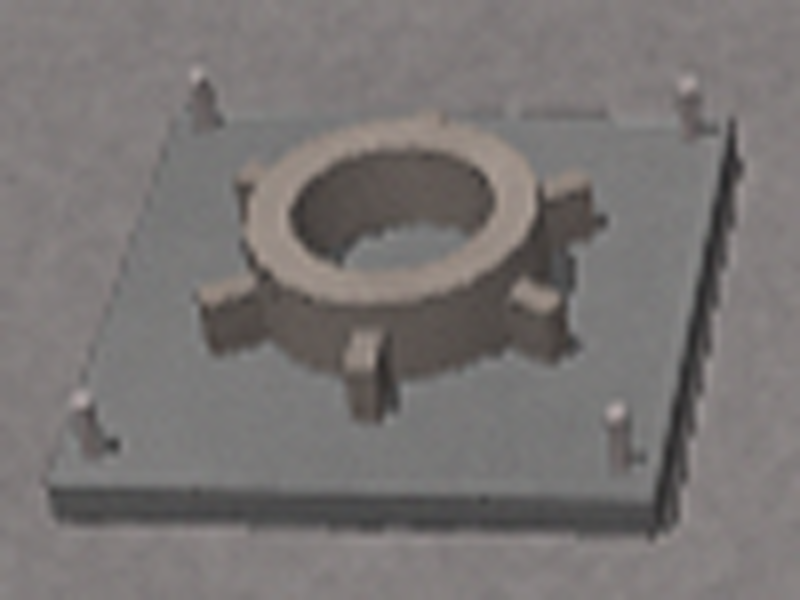

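Ring centre in the wrist picture is (131,308), against a prediction of (129,308). I'll descend around the egg's waist.

>>> send_rows(
  series=[
    [0, 0.03, 0, 0, 0],
    [0, 0.06, 0, 0, 0],
    [0, 0.085, 0, 0, 0],
    [0, 0.105, 0, 0, 0],
    [0, 0.12, 0, 0, 0],
    [0, 0.132, 0, 0, 0],
    [0, 0.14, 0, 0, 0],
    [0, 0.145, 0, 0, 0],
    [0, 0.145, 0, 0, 0],
    [0, 0.145, 0, 0, 0],
  ],
)

```text
t: 3.9
position: [0.4614, 0.1084, 0.0302]
ee_rot: [-1.369, -0.919, 0.917]
contact_force: [0.2, -0.0, 0.6]
grip_width: 0.0913
```

```bash
python3 - <<'E'
from h import *
im=env.snapshot("scene"); cv2.imwrite("pics/s2.png",cv2.resize(im[130:310,240:480,::-1],None,fx=3,fy=3))
for c in ["scene","top"]:
    k=plane(c,222.1,251.4,.034) if c=="scene" else plane(c,425.6,276.1,.034); print(c,k.round(4))
E
```

```text
scene [ 0.4786 -0.0817  0.034 ]
top [ 0.4747 -0.0835  0.034 ]
```

View pics/s2.png

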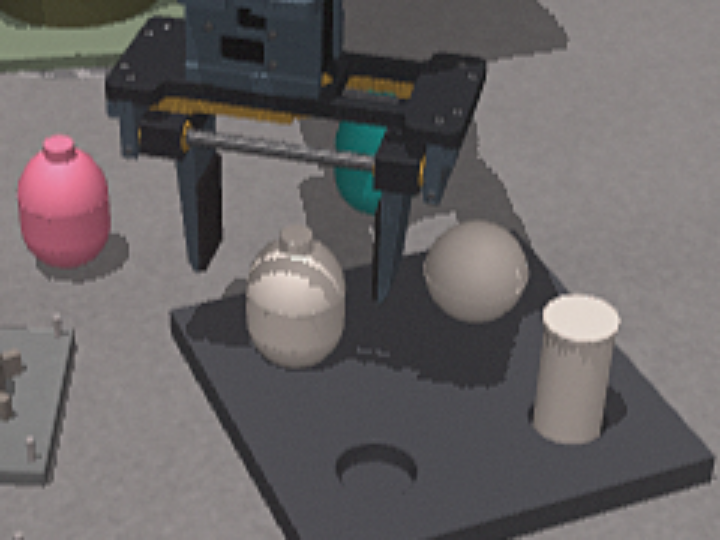

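```bash
python3 - <<'E'
from h import *
s=env.sense(); R=Rn.from_rotvec(s["ee_rot"]).as_matrix(); print(s["position"])
for a in (-.05,0,.05):
    u=proj("scene",s["position"]+R[:,0]*a); print(a,u.round(1),((u-[240,130])*3).round())
for c in("scene","wrist"):
    env.snapshot(c); print([(d["position"].round(3) if hasattr(d["position"],"round") else np.round(d["position"],3),round(d["score"],2)) for d in env.pinpoint(c,"digester_center")])
im=env.snapshot("wrist"); cv2.imwrite("pics/w2.png",im[:,:,::-1])
im=env.snapshot("top"); cv2.imwrite("pics/t2.png",cv2.resize(im[200:360,170:390,::-1],None,fx=3,fy=3))
E
```

```text
[0.46139686 0.10841423 0.0302368 ]
-0.05 [309.6 233.5] [209. 310.]
0 [338.5 238.4] [295. 325.]
0.05 [368.  243.4] [384. 340.]
[(array([ 0.346, -0.016,  0.042]), 0.66), (array([0.719, 0.04 , 0.043]), 0.66), (array([0.309, 0.179, 0.042]), 0.59)]
[]
```

View pics/w2.png

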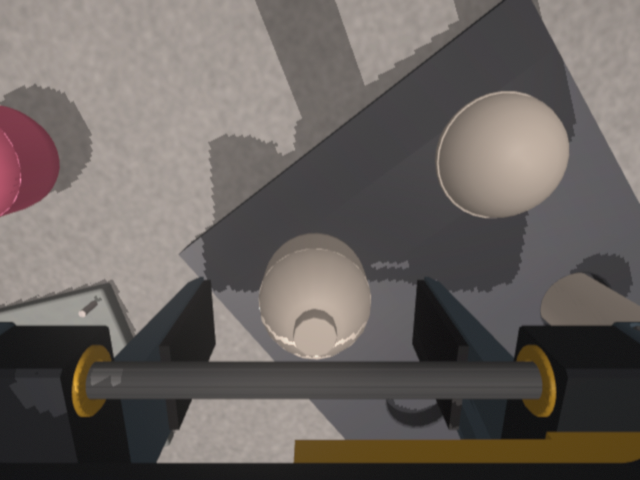

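View pics/t2.png

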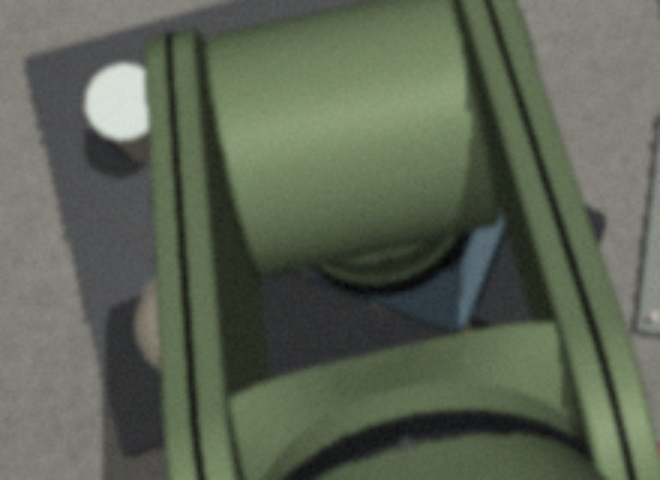

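```bash
python3 - <<'E'
from h import *
s=env.sense(); R=Rn.from_rotvec(s["ee_rot"]).as_matrix(); p=s["position"]
k=env.calibration("wrist"); C=-np.array(k["R"]).T@k["t"]; print("cam in tool",(R.T@(C-p)).round(4), "R",(np.array(k["R"])@R).round(3).tolist())
for y in (0,-.019,-.06):
  for a in (-.0455,.0455):
    for b in (-.016,0,.016):
      X=p+R@[a,y,b]; u=proj("scene",X); print(y,a,b,"wrist",proj("wrist",X).round(),"scene3x",((u-[240,130])*3).round())
im=cv2.imread("pics/s2.png")
im=env.snapshot("scene")[:,:,::-1]; cv2.imwrite("pics/s3.png",cv2.resize(im[140:270,270:400],None,fx=6,fy=6,interpolation=cv2.INTER_CUBIC)[:600])
E
```

```text
cam in tool [-0.0012 -0.21    0.0843] R [[1.0, -0.001, -0.0], [-0.0, -0.296, -0.955], [0.001, 0.955, -0.296]]
0 -0.0455 -0.016 wrist [234. 307.] scene3x [208. 329.]
0 -0.0455 0 wrist [232. 280.] scene3x [216. 312.]
0 -0.0455 0.016 wrist [230. 252.] scene3x [225. 295.]
0 0.0455 -0.016 wrist [397. 307.] scene3x [369. 356.]
0 0.0455 0 wrist [399. 280.] scene3x [376. 339.]
0 0.0455 0.016 wrist [401. 252.] scene3x [382. 322.]
-0.019 -0.0455 -0.016 wrist [227. 323.] scene3x [207. 301.]
-0.019 -0.0455 0 wrist [225. 294.] scene3x [216. 284.]
-0.019 -0.0455 0.016 wrist [223. 264.] scene3x [224. 268.]
-0.019 0.0455 -0.016 wrist [404. 323.] scene3x [370. 329.]
-0.019 0.0455 0 wrist [406. 294.] scene3x [377. 311.]
-0.019 0.0455 0.016 wrist [409. 264.] scene3x [384. 294.]
-0.06 -0.0455 -0.016 wrist [207. 369.] scene3x [205. 239.]
-0.06 -0.0455 0 wrist [204. 335.] scene3x [214. 223.]
-0.06 -0.0455 0.016 wrist [201. 299.] scene3x [223. 207.]
-0.06 0.0455 -0.016 wrist [425. 369.] scene3x [373. 266.]
-0.06 0.0455 0 wrist [428. 335.] scene3x [380. 249.]
-0.06 0.0455 0.016 wrist [431. 299.] scene3x [387. 232.]
```

```bash
python3 - <<'E'
import cv2; im=cv2.imread("pics/s3.png"); print(im.shape)
E
```

```text
(600, 780, 3)
```

View pics/s3.png

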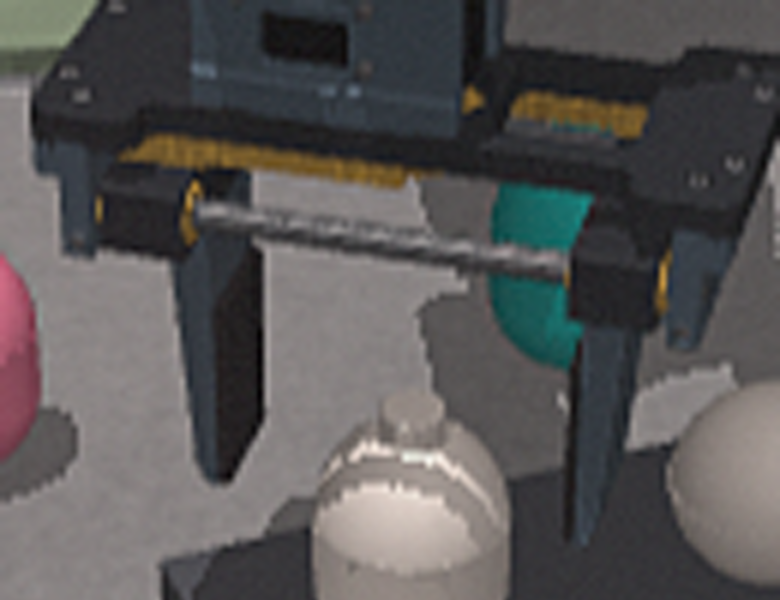

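The pictures disagree with the stated tool frame. In both the scene and wrist cameras the fingertips end about 35 mm above the reported TCP: scene tips at about (306,220) and (367,230), expected rows 240 and 249. So the fingers appear to sit at z≈0.065, too high on the egg. I'll go down a safe 10 mm and measure again.

>>> send_rows(
  series=[
    [0, 0.005, 0, 0, 0],
    [0, 0.009, 0, 0, 0],
    [0, 0.009, 0, 0, 0],
    [0, 0.009, 0, 0, 0],
    [0, 0.009, 0, 0, 0],
    [0, 0.009, 0, 0, 0],
    [0, 0.009, 0, 0, 0],
    [0, 0.009, 0, 0, 0],
    [0, 0.009, 0, 0, 0],
    [0, 0.009, 0, 0, 0],
  ],
)

```text
t: 5.55
position: [0.461, 0.1084, 0.0208]
ee_rot: [-1.368, -0.918, 0.918]
contact_force: [-0.7, -1.1, 1.4]
grip_width: 0.0914
```

```bash
python3 - <<'E'
from h import *
s=env.sense(); R=Rn.from_rotvec(s["ee_rot"]).as_matrix(); p=s["position"]; print(p,s["contact_force"],s["joint_positions"].round(4))
im=env.snapshot("scene")[:,:,::-1].copy(); 
a=cv2.resize(im[170:270,280:400],None,fx=6,fy=6,interpolation=cv2.INTER_CUBIC)
for y in (0,-.035):
  for x in (-.05,.05):
    u=(proj("scene",p+R@[x,y,-.016])-[280,170])*6; cv2.circle(a,tuple(int(v) for v in u),4,(0,0,255) if y==0 else (0,255,0),-1)
cv2.imwrite("pics/s4.png",a)
E
```

```text
[0.46098166 0.10837754 0.02083918] [-0.69341811 -1.12981429  1.40735995] [ 2.0660e-01  3.2440e-01  2.0068e+00  1.0000e-04  8.1040e-01 -9.7550e-01]
```

View pics/s4.png

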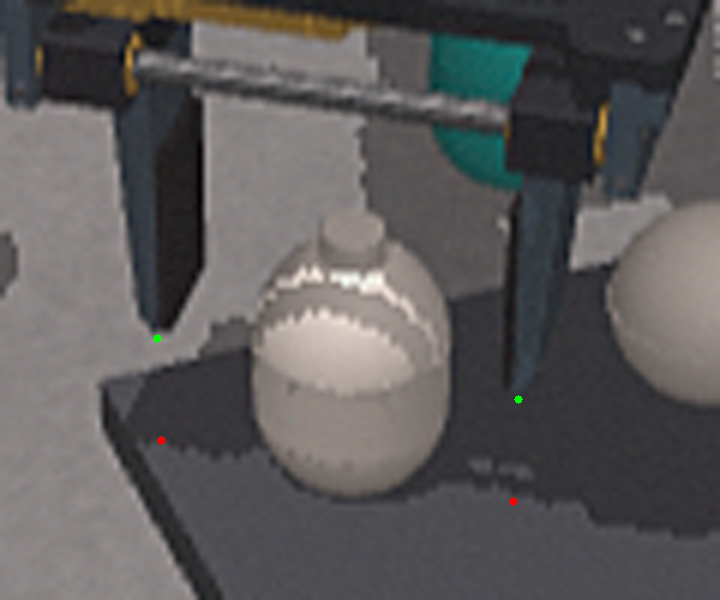

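```bash
python3 - <<'E'
from h import *
im=env.snapshot("wrist")[:,:,::-1]; s=env.sense(); R=Rn.from_rotvec(s["ee_rot"]).as_matrix(); p=s["position"]
a=cv2.resize(im[230:430,140:300],None,fx=4,fy=3,interpolation=cv2.INTER_CUBIC)
g=(255*(a/255.)**.5).astype(np.uint8)
for y in (0,-.036):
  for b in(-.016,.016):
    u=(proj("wrist",p+R@[-.0455,y,b])-[140,230])*[4,3]; cv2.circle(g,tuple(int(v) for v in u),4,(0,0,255) if y==0 else (0,255,0),-1)
cv2.imwrite("pics/w4.png",g)
E
```

```text
(no output)
```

View pics/w4.png

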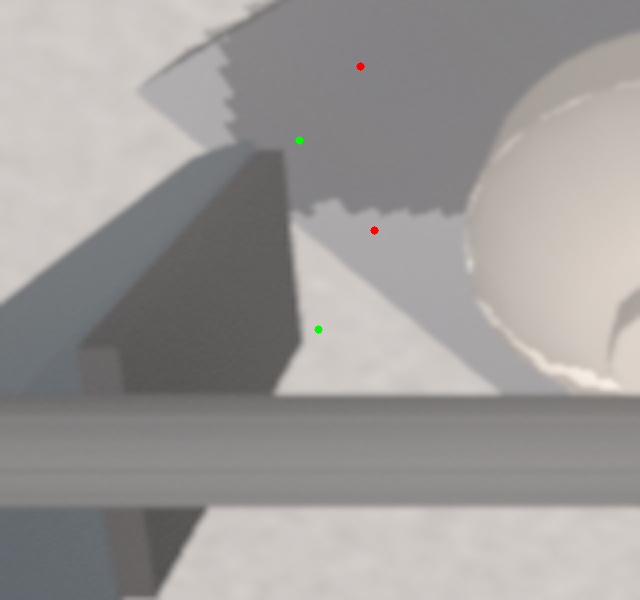

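The pad tip edge in the wrist view (4x crop (283,150) to (300,340)) matches an offset of about -38 mm and the 32 mm pad width. I'll take a small step past the nominal tray height as a contact test.

>>> send_rows(
  series=[
    [0, 0.002, 0, 0, 0],
    [0, 0.004, 0, 0, 0],
    [0, 0.006, 0, 0, 0],
    [0, 0.006, 0, 0, 0],
    [0, 0.006, 0, 0, 0],
    [0, 0.006, 0, 0, 0],
    [0, 0.006, 0, 0, 0],
    [0, 0.006, 0, 0, 0],
    [0, 0.006, 0, 0, 0],
    [0, 0.006, 0, 0, 0],
  ],
)

```text
t: 6.9
position: [0.461, 0.1084, 0.0148]
ee_rot: [-1.368, -0.918, 0.918]
contact_force: [-0.4, 0.7, 0.3]
grip_width: 0.0913
```

No contact with the nominal TCP 3 mm below the tray top, so the offset is real. I'll go down the remaining 22 mm.

>>> send_rows(
  series=[
    [0, 0.005, 0, 0, 0],
    [0, 0.01, 0, 0, 0],
    [0, 0.014, 0, 0, 0],
    [0, 0.018, 0, 0, 0],
    [0, 0.02, 0, 0, 0],
    [0, 0.022, 0, 0, 0],
    [0, 0.022, 0, 0, 0],
    [0, 0.022, 0, 0, 0],
    [0, 0.022, 0, 0, 0],
    [0, 0.022, 0, 0, 0],
  ],
)

```text
t: 8.15
position: [0.461, 0.1084, -0.0071]
ee_rot: [-1.368, -0.918, 0.918]
contact_force: [0.3, -0.1, -0.2]
grip_width: 0.0912
```

```bash
python3 - <<'E'
from h import *
s=env.sense(); R=Rn.from_rotvec(s["ee_rot"]).as_matrix(); p=s["position"]; print(p,s["contact_force"])
im=env.snapshot("scene")[:,:,::-1].copy(); 
a=cv2.resize(im[170:270,280:400],None,fx=6,fy=6,interpolation=cv2.INTER_CUBIC)
for y in (-.038,-.057):
  for x in (-.05,.05):
    u=(proj("scene",p+R@[x,y,-.016])-[280,170])*6; cv2.circle(a,tuple(int(v) for v in u),4,(0,0,255) if y==-.057 else (0,255,0),-1)
cv2.imwrite("pics/s5.png",a)
E
```

```text
[ 0.46102942  0.10838389 -0.00706659] [ 0.28855756 -0.14719657 -0.22328333]
```

View pics/s5.png

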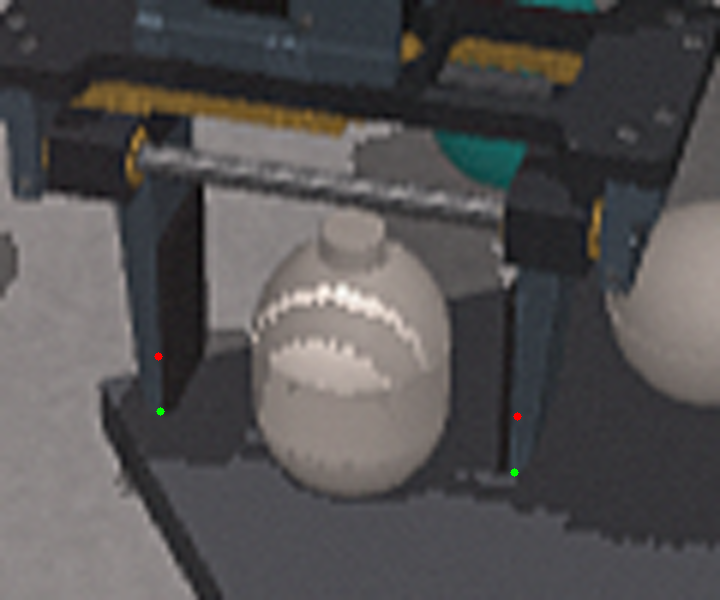

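Tips are now at about z 0.031 (green dots sit on the tips). I'll go down 2 mm more and close.

>>> send_rows(
  series=[
    [0, 0.002, 0, 0, 0],
    [0, 0.002, 0, 0, 0.2],
    [0, 0.002, 0, 0, 0.3],
    [0, 0.002, 0, 0, 0.36],
    [0, 0.002, 0, 0, 0.4],
    [0, 0.002, 0, 0, 0.44],
    [0, 0.002, 0, 0, 0.6],
    [0, 0.002, 0, 0, 0.8],
    [0, 0.002, 0, 0, 1.0],
    [0, 0.002, 0, 0, 1.0],
  ],
)

```text
t: 9.45
position: [0.4612, 0.1085, -0.0091]
ee_rot: [-1.368, -0.919, 0.918]
contact_force: [0.0, 2.8, 0.6]
grip_width: 0.0534
```

Width is 53.4 mm, which matches the 54 mm waist. Lifting.

>>> send_rows(
  series=[
    [0, -0.004, 0, 0, 1],
    [0, -0.012, 0, 0, 1],
    [0, -0.024, 0, 0, 1],
    [0, -0.04, 0, 0, 1],
    [0, -0.058, 0, 0, 1],
    [0, -0.076, 0, 0, 1],
    [0, -0.092, 0, 0, 1],
    [0, -0.1, 0, 0, 1],
    [0, -0.1, 0, 0, 1],
    [0, -0.1, 0, 0, 1],
  ],
)

```text
t: 10.7
position: [0.4605, 0.1082, 0.0904]
ee_rot: [-1.368, -0.917, 0.919]
contact_force: [-0.3, -1.4, -1.6]
grip_width: 0.0538
```

```bash
python3 - <<'E'
from h import *
s=env.sense(); R=Rn.from_rotvec(s["ee_rot"]).as_matrix(); p=s["position"]; print(s["t"],p,s["contact_force"],s["grip_width"])
im=env.snapshot("scene")[:,:,::-1].copy()
e=[p[0],p[1],p[2]+.017]  # lowest: was .008 at p=-.009
for d in (0,.042,.084): cv2.circle(im,tuple(int(round(v)) for v in proj("scene",[e[0],e[1],e[2]+d])),1,(0,0,255),-1)
cv2.imwrite("pics/s6.png",cv2.resize(im[120:300,200:440],None,fx=3,fy=3,interpolation=cv2.INTER_CUBIC))
im=env.snapshot("wrist"); cv2.imwrite("pics/w6.png",im[:,:,::-1])
d=np.array([.476,-.082,p[2]])-p; print("to ring in tool axes",(R.T@d).round(4))
E
```

```text
10.7 [0.46046126 0.10820817 0.09040556] [-0.26809726 -1.36168655 -1.59093258] 0.05378914507497792
to ring in tool axes [-0.1701  0.     -0.0865]
```

View pics/s6.png

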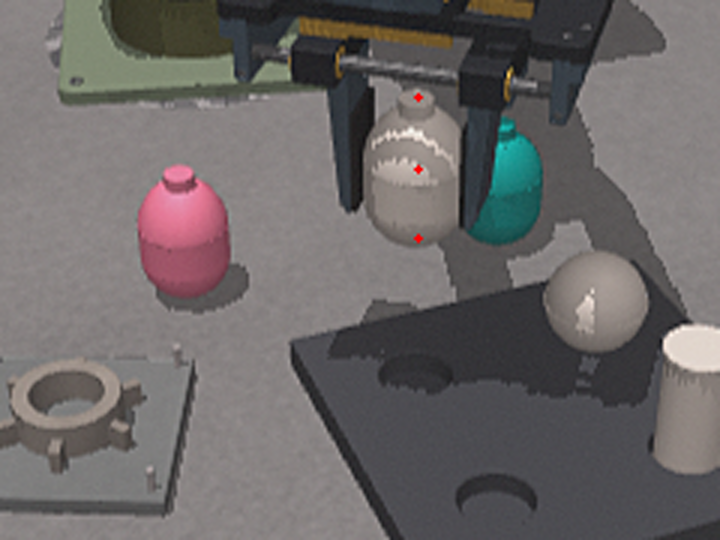

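View pics/w6.png

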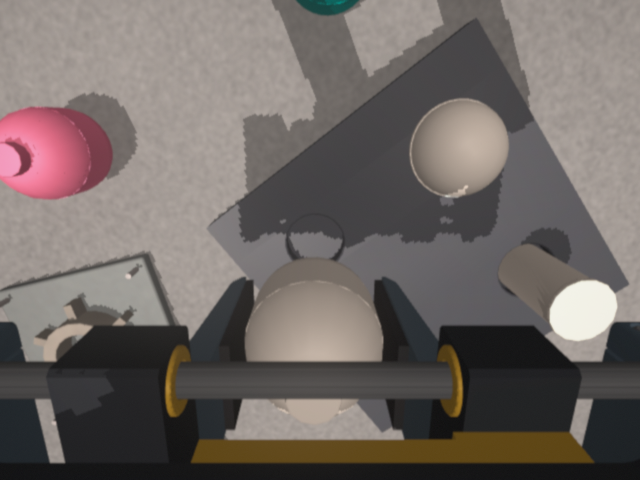

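The egg is held upright, its outline matching the projected axis points, and the ball and silo are undisturbed. Moving over the ring.

>>> send_rows(
  series=[
    [-0.01, 0, -0.005, 0, 1],
    [-0.034, 0, -0.0173, 0, 1],
    [-0.06, 0, -0.0305, 0, 1],
    [-0.09, 0, -0.0458, 0, 1],
    [-0.12, 0, -0.061, 0, 1],
    [-0.143, 0, -0.0727, 0, 1],
    [-0.16, 0, -0.0814, 0, 1],
    [-0.17, 0, -0.0865, 0, 1],
    [-0.17, 0, -0.0865, 0, 1],
    [-0.17, 0, -0.0865, 0, 1],
  ],
)

```text
t: 12.05
position: [0.4764, -0.0813, 0.0907]
ee_rot: [-1.368, -0.918, 0.918]
contact_force: [-0.2, 0.1, -0.6]
grip_width: 0.0536
```

>>> send_rows(
  series=[
    [0, 0.01, 0, 0, 1],
    [0, 0.022, 0, 0, 1],
    [0, 0.034, 0, 0, 1],
    [0, 0.044, 0, 0, 1],
    [0, 0.052, 0, 0, 1],
    [0, 0.058, 0, 0, 1],
    [0, 0.06, 0, 0, 1],
    [0, 0.06, 0, 0, 1],
    [0, 0.06, 0, 0, 1],
    [0, 0.06, 0, 0, 1],
  ],
)

```text
t: 13.3
position: [0.4768, -0.0818, 0.0311]
ee_rot: [-1.369, -0.919, 0.918]
contact_force: [-0.4, 0.1, -1.0]
grip_width: 0.0532
```

```bash
python3 - <<'E'
from h import *
s=env.sense(); R=Rn.from_rotvec(s["ee_rot"]).as_matrix(); p=s["position"]; print(s["t"],p,s["contact_force"],s["grip_width"])
for c in("scene","wrist"):
    im=env.snapshot(c)[:,:,::-1].copy()
    print(c,[(np.round(d["position"],3),round(d["score"],2)) for l in("ring_seat","digester_center") for d in env.pinpoint(c,l)])
    if c=="scene":
        for d in (.017,.059,.101): cv2.circle(im,tuple(int(round(v)) for v in proj(c,p+[0,0,d])),1,(0,0,255),-1)
        im=cv2.resize(im[150:300,140:320],None,fx=4,fy=4,interpolation=cv2.INTER_CUBIC)
    cv2.imwrite(f"pics/{c}7.png",im)
E
```

```text
13.3 [ 0.47681858 -0.08176997  0.03112614] [-0.4345147   0.08081033 -1.02361427] 0.053214834573813555
scene [(array([ 0.475, -0.082,  0.031]), 0.59), (array([0.721, 0.039, 0.039]), 0.85), (array([ 0.342, -0.018,  0.043]), 0.75), (array([ 0.477, -0.078,  0.094]), 0.67), (array([0.309, 0.181, 0.042]), 0.58)]
wrist [(array([ 0.479, -0.083,  0.091]), 0.57)]
```

View pics/scene7.png

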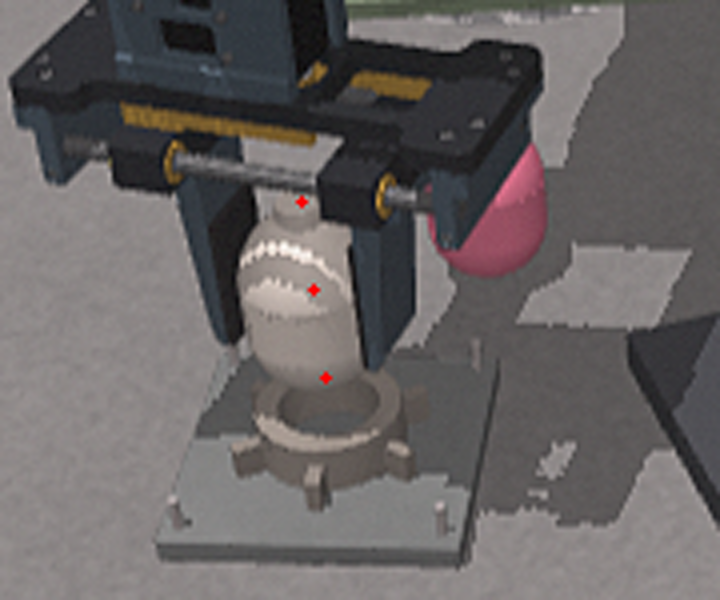

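View pics/wrist7.png

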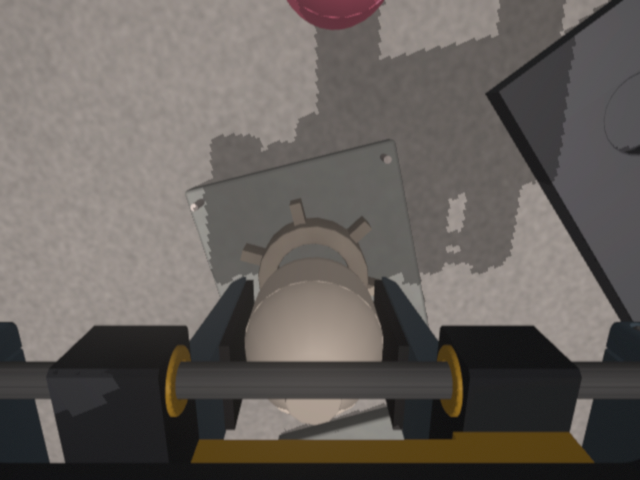

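The wrist picture shows the ring (columns 258–368) centred under the egg, whose fingers are centred at column 315. The scene picture shows the egg just above the ring mouth. Lowering slowly to 2 mm short of the seat.

>>> send_rows(
  series=[
    [0, 0.004, 0, 0, 1],
    [0, 0.009, 0, 0, 1],
    [0, 0.013, 0, 0, 1],
    [0, 0.016, 0, 0, 1],
    [0, 0.018, 0, 0, 1],
    [0, 0.02, 0, 0, 1],
    [0, 0.021, 0, 0, 1],
    [0, 0.021, 0, 0, 1],
    [0, 0.021, 0, 0, 1],
    [0, 0.021, 0, 0, 1],
  ],
)

```text
t: 14.85
position: [0.4767, -0.0817, 0.0099]
ee_rot: [-1.369, -0.918, 0.918]
contact_force: [-0.6, 0.4, -1.2]
grip_width: 0.0534
```

```bash
python3 - <<'E'
from h import *
s=env.sense(); p=s["position"]; print(s["t"],p,s["contact_force"],s["ft_torque"],s["grip_width"])
im=env.snapshot("scene")[:,:,::-1].copy()
cv2.imwrite("pics/s8.png",cv2.resize(im[180:300,160:290],None,fx=5,fy=5,interpolation=cv2.INTER_CUBIC))
E
```

```text
14.85 [ 0.47666023 -0.08172985  0.00991726] [-0.56640779  0.35491615 -1.19725716] [0.01156095 0.02780968 0.0209166 ] 0.05342616535294198
```

View pics/s8.png

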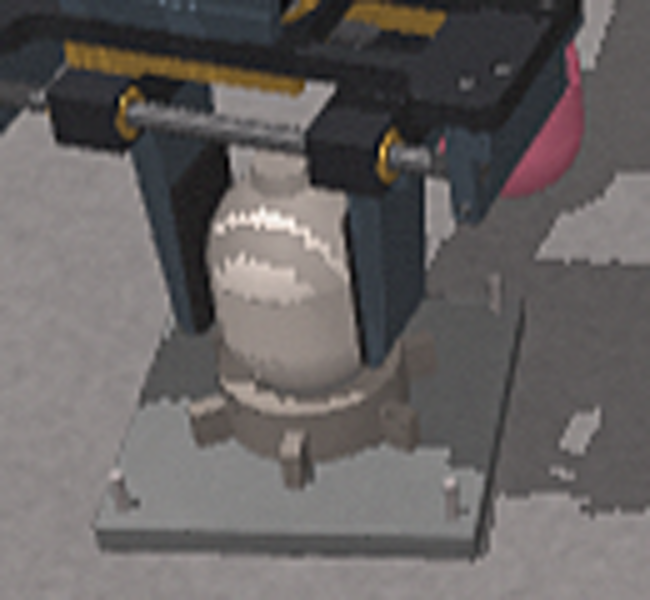

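Almost in the ring with no contact force yet. Easing down 2 mm more.

>>> send_rows(
  series=[
    [0, 0.0005, 0, 0, 1],
    [0, 0.001, 0, 0, 1],
    [0, 0.0015, 0, 0, 1],
    [0, 0.002, 0, 0, 1],
    [0, 0.002, 0, 0, 1],
    [0, 0.002, 0, 0, 1],
    [0, 0.002, 0, 0, 1],
    [0, 0.002, 0, 0, 1],
    [0, 0.002, 0, 0, 1],
    [0, 0.002, 0, 0, 1],
  ],
)

```text
t: 16.15
position: [0.4766, -0.0818, 0.0081]
ee_rot: [-1.369, -0.918, 0.918]
contact_force: [-1.5, -0.1, 4.5]
grip_width: 0.0533
```

Contact is light (about 5 N up), so it is seated. Opening gently.

>>> send_rows(
  series=[
    [0, 0, 0, 0, 0.44],
    [0, 0, 0, 0, 0.4],
    [0, 0, 0, 0, 0.37],
    [0, 0, 0, 0, 0.33],
    [0, 0, 0, 0, 0.28],
    [0, 0, 0, 0, 0.2],
    [0, 0, 0, 0, 0.1],
    [0, 0, 0, 0, 0],
    [0, 0, 0, 0, 0],
    [0, 0, 0, 0, 0],
  ],
)

```text
t: 17.4
position: [0.4766, -0.0817, 0.0079]
ee_rot: [-1.368, -0.918, 0.918]
contact_force: [-0.1, 0.4, -0.4]
grip_width: 0.0913
```

```bash
python3 - <<'E'
from h import *
s=env.sense(); p=s["position"]; print(s["t"],p,s["contact_force"],s["grip_width"])
im=env.snapshot("scene")[:,:,::-1].copy()
a=cv2.resize(im[180:300,160:290],None,fx=4,fy=4,interpolation=cv2.INTER_CUBIC)
im=env.snapshot("wrist")[:,:,::-1]
cv2.imwrite("pics/s9.png",a);cv2.imwrite("pics/w9.png",im)
E
```

```text
17.4 [ 0.47658724 -0.08174355  0.00785357] [-0.14512961  0.42542769 -0.44118229] 0.09125987974751001
```

View pics/s9.png

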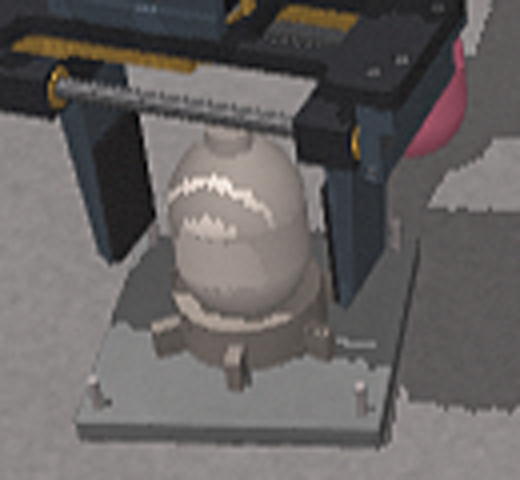

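View pics/w9.png

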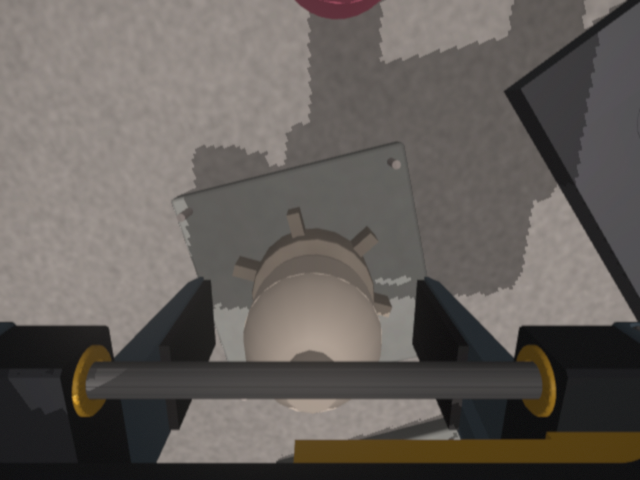

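The egg stands upright and the fingers are clear on both sides. Retreating straight up, then a final check.

>>> send_rows(
  series=[
    [0, -0.008, 0, 0, 0],
    [0, -0.025, 0, 0, 0],
    [0, -0.05, 0, 0, 0],
    [0, -0.08, 0, 0, 0],
    [0, -0.115, 0, 0, 0],
    [0, -0.15, 0, 0, 0],
    [0, -0.185, 0, 0, 0],
    [0, -0.21, 0, 0, 0],
    [0, -0.22, 0, 0, 0],
    [0, -0.22, 0, 0, 0],
  ],
)

```text
t: 18.75
position: [0.4766, -0.0818, 0.2281]
ee_rot: [-1.369, -0.919, 0.918]
contact_force: [-0.5, 0.7, 0.2]
grip_width: 0.091
```

>>> send_rows(
  series=[
    [0.02, 0, 0.02, 0, 0],
    [0.06, 0, 0.03, 0, 0],
    [0.11, 0, 0.05, 0, 0],
    [0.16, 0, 0.07, 0, 0],
    [0.21, 0, 0.09, 0, 0],
    [0.26, 0, 0.11, 0, 0],
    [0.3, 0, 0.13, 0, 0],
    [0.32, 0, 0.14, 0, 0],
    [0.32, 0, 0.14, 0, 0],
    [0.32, 0, 0.14, 0, 0],
  ],
)

```text
t: 20.0
position: [0.4679, 0.2665, 0.2269]
ee_rot: [-1.369, -0.916, 0.92]
contact_force: [-0.2, 0.3, 0.5]
grip_width: 0.0917
```

```bash
python3 - <<'E'
from h import *
s=env.sense(); print(s["t"],s["position"],s["contact_force"])
for c in("scene","top"):
    im=env.snapshot(c)[:,:,::-1]; cv2.imwrite(f"pics/{c}10.png",im)
    for l in("digester_center","ball_center","silo_center","ring_seat"): print(c,l,[(np.round(d["position"],3).tolist(),round(d["score"],2)) for d in env.pinpoint(c,l)])
im=cv2.imread("pics/scene10.png"); 
for d in(.025,.067,.109): print(proj("scene",[.476,-.082,d]).round(1),proj("top",[.476,-.082,d]).round(1))
a=cv2.resize(im[190:300,165:285],None,fx=5,fy=5,interpolation=cv2.INTER_CUBIC);cv2.imwrite("pics/s10c.png",a)
im=cv2.imread("pics/top10.png");cv2.imwrite("pics/t10c.png",cv2.resize(im[180:360,170:480],None,fx=2.5,fy=2.5,interpolation=cv2.INTER_CUBIC))
E
```

```text
20.0 [0.46790308 0.26653346 0.22688645] [-0.23735638  0.28623476  0.46606162]
scene digester_center [([0.475, -0.08, 0.068], 0.83), ([0.309, 0.183, 0.041], 0.76), ([0.344, -0.013, 0.039], 0.75)]
scene ball_center [([0.431, 0.216, 0.036], 0.84)]
scene silo_center [([0.538, 0.241, 0.045], 0.6)]
scene ring_seat [([0.475, -0.083, 0.032], 0.69)]
top digester_center [([0.717, 0.044, 0.04], 0.98), ([0.474, -0.078, 0.07], 0.74), ([0.342, -0.017, 0.043], 0.71), ([0.306, 0.184, 0.042], 0.64)]
top ball_center [([0.43, 0.215, 0.038], 0.88)]
top silo_center [([0.54, 0.242, 0.043], 0.82)]
top ring_seat [([0.477, -0.082, 0.035], 0.91)]
[222.6 254.7] [423.7 276. ]
[219.6 234. ] [428.1 272.4]
[216.3 212.1] [432.9 268.4]
```

View pics/s10c.png

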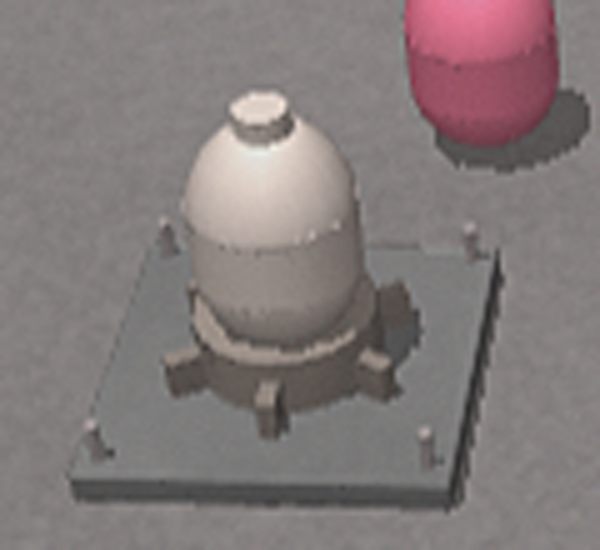

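View pics/t10c.png

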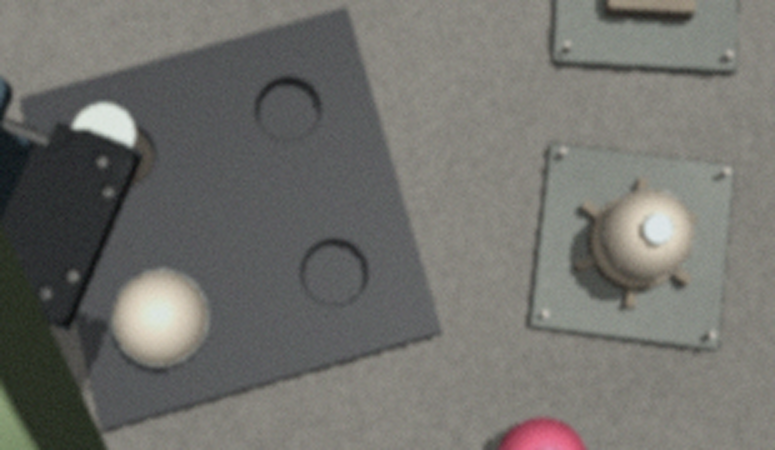

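The cap is at scene (217,211), predicted (216,212), and at top (433,272), predicted (433,268). That puts the tilt at only a few degrees. The networks place the centre at (0.475, -0.079, 0.069), about 35 mm above the rim. The ball and silo are unmoved and the gripper is clear, so I'm handing in.

```bash
python3 -c "
from cell import env
print(env.sign_off()); print(env.sense()['t'])"
```

```text
the job is handed in; nothing more can be done
None
the job is handed in; nothing more can be done
```

The white egg-shaped tank now stands upright in the round ring foundation. It was lowered slowly onto light contact of about 5 N and released. I handed the job in just after 20 s, and the hand-in gave no verdict.

**Last checks:**
- **Position:** the networks put the tank's centre 2–5 mm from the ring's axis and about 35 mm above the rim. Cap positions in the scene and top pictures suggest a lean of only a few degrees.
- **Other tanks:** ball and silo read the same as at the start to within a few mm, which is the networks' own accuracy. The gripper was open and well clear of everything.
- **Not checked:** I took no repeat picture to confirm the tank had stopped rocking. It had been free for about 2.5 s by the last look.

**Tool frame disagreement:** in both the scene and wrist pictures, the real fingertips end about 38 mm behind the stated TCP. A small step past the nominal tray height met no contact, which confirmed this. I therefore grasped with the nominal TCP about 9 mm below the work surface, and the 53 mm grip width matched the 54 mm waist. The scene-camera fix for the ring also differed from the top-camera one by about 4 mm, so I aimed between them.

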